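# Open the glue gap under a heat sink at the dispensing stand

### The arm

A 6-joint arm with a two-finger parallel gripper is mounted at the origin on the work surface. World frame = base frame: x ahead of the robot, y to its left, z up, the work surface at z = 0. Lengths are in m, angles in rad, forces in N, time in s.
With the tool pointing down it reaches from about 0.425 to 0.95 m from the base axis. Payload 3.5 kg.
Tool frame: the origin (TCP) lies midway between the tips of the shut fingers; the grasp point (between the pads) lies 19 mm behind it; z points along the fingers, y is the line along which they close (so a half turn about z gives the same grasp; the last joint's range is limited). The gripper opens to 85 mm and grips with 20 to 120 N. Pads are 22 mm wide; open, the fingers measure 114 mm over their backs; the gripper's body (76 mm by 85 mm) begins 54 mm behind the grasp point. The pads swing forward as they close: fully open they stand 13 mm farther back than shut.
Start: joints at [-1.464, 0.286, 1.577, -0, 1.279, -0.15], TCP at [0.171, -0.653, 0.231] pointing down, gripper open.
Joint ranges: [-2.77, 2.77], [-0.9, 2.22], [0.21, 2.48], [-1.53, 4.67], [0.24, 2.81], [-2.84, 2.84]. Speed limits (rad/s): [2.79, 2.79, 3.14, 3.14, 3.14, 3.14].

### API

Orientations are given as a unit quaternion [x, y, z, w].
In Python, from plant import ctrl gives the robot as it stands. The module is installed in compiled form; this text tells all that it offers.
- The arm moves only by the shell command python3 -m inch 'ROWS' [FORCE]. ROWS is JSON, a list of rows, each a list of 5 numbers: the closure, from 0 (fully open) to 1 (shut), then the shift along the tool's x, y, z in m, then the turn about the tool's z in degrees. A call has 1 to 5 rows; each row is the pose to reach, as a shift and turn from the pose commanded when the call began, along the tool's axes at that moment; what a row does not reach only later rows make up. A row lasts 1/12 s, in which the tool goes at most 41.7 mm and 7.16 degrees, less where a joint would pass 70% of its speed; a pose out of reach is approached as far as the arm can. A call with a gripper value outside its range is refused whole. The fingers move at their own pace and stop on an object; FORCE is the grip in N (left out, the last holds). Time passes only in rows, so rows that repeat a pose let the fingers close. It gives the time, the measured TCP pose, the force, the opening and the grip force at its end, in the units of the state.
- ctrl.get_state(): the state, without advancing time (a new reading comes with each control period).
- ctrl.read_camera(name): name is "side" or "top"; returns a dict with "pixels" (420x560x3 uint8, red, green, blue), "depth" (420x560 float32, m along the optical axis (not along the pixel's ray), 0 where there is no reading), "fx", "fy", "cx", "cy" (pixels), "D" ([k1, k2, p1, p2, k3] as OpenCV has them; the pictures are not rectified), "xyz" and "rotation" of the camera in the world. Camera axes: x right, y down, z forward; pixel columns grow to the right and rows downward; lengths in m; the calibration is good to about 2 mm. A picture is of the moment at which its call begins.
- ctrl.sign_off(): hands the job in; it is judged then, once.
Trained networks look in a picture, given as the dict that the camera call returned (one of the last four; its "shot" number tells which), for a name from the list of things; names that differ only in an ending like _2 or _b are one class to them, and where a whole thing is asked for, a point or a joint stands for the part that bears it (a point fixed in the world has none). Each returns a list of dicts, best first, with "score" (0 to 1); they miss things now and then, are a little off and sometimes report something else, mostly with a low value. They report only what shows in the picture. A call takes as long as a camera call. They do not tell look-alikes from the thing itself.
- ctrl.spot_in(query, picture): "at" ([column, row] in pixels, amid what is visible of it).
- ctrl.tip_of(query, picture): "at" ([column, row] in pixels: a listed point, or the origin of a listed thing).
The state is a dict: "time": time; "qpos": joint angles; "dq": joint speeds; "joint_efforts": joint torques, N m; "eef_pos": TCP position; "tcp_rot": TCP orientation; "contact_force": force on the tool from outside, world axes, zero at the start; "wrist_torque": the same for the moment, N m; "opening": opening from 0.0 (shut) to 1.0 (fully open); "finger_force": force on a finger pad.
Only numpy, scipy, OpenCV 4.12 (cv2) and the standard library are available. Lean on these libraries where they do the work, as an engineer would, in place of code of your own. Each camera call takes 0.05 s, during which the arm holds its last target. There are 200 camera calls.

### The job

Slide the carriage of the dispensing stand until its small ring mark sits under the needle tip. Then take the wedge (not the flat spacer), lay it flat on the carriage plate and push it, thin end first, under the middle of the heat sink's front lip until that lip has just lifted, about 3 mm, with the heat sink staying in its place against its pins. Finish while still gripping the wedge there, holding the gap open for the adhesive, and leave the other things on the bench where they are.

Things in the scene. Friction and masses are not known exactly. Their poses are not given: they have to be found in the camera images.
- needle_tip (a point): Tip of the vertical steel needle (2.4 mm thick) of the fixed dispensing stand, 8 mm above the carriage plate. Axes of the stand: y along its two rails, x across them away from the robot, z up. The syringe barrel (24 mm across) starts 52 mm above the tip; the cross arm is 127 mm above it and the 30 mm square post 133 mm beyond it in +x.
- carriage: Aluminium plate, 225 (x) by 200 mm (y), sliding along its own y only, about 4 N friction; stays where left and can overshoot the needle. Origin: centre of its top, 40 mm above the bench; axes as the stand. On it: the heat sink, 6 mm pins stopping that at its back and -y side, and a fixed green board, parts up to 24 mm high, at y -97 to -55, x -35 to 85 mm.
- mark (a point): Centre of the small dark ring mark (15 mm outside, 11 mm inside diameter) on the carriage's top surface, 14 mm beside the heat sink's +y side. Fixed on the carriage, axes as the carriage. The needle tip must end up inside the ring.
- knob_grip (a point): Middle of the black round knob of the carriage, upright at its front -y corner; its head is 18 mm across, from 14 to 36 mm above the plate; this point is 24 mm above the plate. Axes as the carriage. Grip it to slide the carriage.
- lip (a point): Middle of the front lower edge (lip) of the heat sink. Seated, it is 5 mm above the carriage plate, 40 mm before (-x) the carriage origin on its centre line, over a slot 5 mm high and 34 mm deep that ends at the heat sink's contact pad. Axes: x from lip to back, z up.
- wedge_grip (a point): Middle of the upright grip lug of the loose black plastic wedge, 19 mm above its flat underside. The lug spans -14 to 12 mm in x from this point, is 24 mm wide in y and reaches 38 mm above the underside. x points to the thin nose, whose end is 66 mm ahead.
- wedge_nose (a point): Middle of the wedge's nose end on its underside, 66 mm ahead of the lug; axes as the wedge.
- wedge: The wedge, 80 mm long, 24 mm wide, 0.06 kg; origin on its underside below the lug, x to the nose, z up. Its ramp rises 1 in 4, from 2 mm thick at the nose to 13 mm thick 44 mm back, so it meets the seated lip when the nose is 12 mm past it, and each further 4 mm lifts the lip 1 mm.
- heatsink: Finned aluminium heat sink, loose on the carriage, 120 mm (x) by 80 mm (y), 48 mm high, 0.4 to 0.75 kg. It stands on a pad 5 mm high, 60 mm long in x; lifting the lip tips it about the pad's rear edge, 94 mm behind the lip. Origin at the pad's underside level, 60 mm behind the lip; axes as lip.
- spacer_mid (a point): Flat spacer, not for this job: black plastic, same lug, length and width as the wedge, but its foot is 13 mm thick from end to end with no taper; this point is in the middle of its lug, 19 mm above its underside. Lies near the wedge, and the two may change places. Leave it.
- toroid: Copper ring choke, 42 mm across, 16 mm high, origin under its centre. Leave it.
- capacitor: Black upright capacitor, 35 mm across, 50 mm high, origin under its centre. Leave it.
- reel: Green solder reel lying flat, 60 mm across, 35 mm high, origin under its centre. Leave it.
- cleaner: White cleaner bottle, 48 mm across, 130 mm high, origin under its centre. Leave it.
- cutters: Side cutters with orange handles, lying flat, 155 mm long, 16 mm high, origin under the middle. Leave them.
- driver: Screwdriver with black handle, 190 mm long, lying flat, origin near the middle. Leave it.
Not all that is in view belongs to the job. Leave any red look-alike of the wedge alone. Of the things shaped like the heatsink, the aluminium one is meant.

How it is judged:
By the outcome, as a careful person would: the job done as asked, in the order asked, and still so for the second after the job is handed in, while the arm keeps its last pose, push and grip.
It also fails if it takes over 58 s, if anything falls off the work surface, if the arm or the gripper's body presses on something with over 40 N, if the wrist force passes 120 N, or if a joint passes its speed limit or range.

## Working session

There is one attempt and no reset: what is moved stays moved. The work goes in short steps, Python scripts to look and compute and a shell command to move; the robot and the scene stay as the last step left them, time stands still between calls to the robot, and variables do not carry over. Pictures are saved under pics/ and viewed, at most 10 in all, crops included, and the job is handed in when it is done.

```bash
mkdir -p pics; cat > h.py <<'E'
import numpy as np, cv2
from plant import ctrl
from scipy.spatial.transform import Rotation as R
def rot(c):
    r=np.array(c["rotation"],float)
    return r if r.shape==(3,3) else R.from_quat(r).as_matrix()
def ray(c,at):
    K=np.array([[c["fx"],0,c["cx"]],[0,c["fy"],c["cy"]],[0,0,1.]])
    p=cv2.undistortPoints(np.array([[at]],float),K,np.array(c["D"],float))[0,0]
    return np.array([p[0],p[1],1.])
def at_z(c,at,z):
    d=rot(c)@ray(c,at); o=np.array(c["xyz"]); return o+d*(z-o[2])/d[2]
def at_depth(c,at):
    u,v=int(round(at[0])),int(round(at[1])); w=c["depth"][max(v-1,0):v+2,max(u-1,0):u+2]; w=w[w>0]
    if not len(w): return None
    return np.array(c["xyz"])+rot(c)@ray(c,at)*np.median(w)
def proj(c,P):
    K=np.array([[c["fx"],0,c["cx"]],[0,c["fy"],c["cy"]],[0,0,1.]])
    q=rot(c).T@(np.array(P)-np.array(c["xyz"]))
    return cv2.projectPoints(q.reshape(1,1,3),np.zeros(3),np.zeros(3),K,np.array(c["D"],float))[0][0,0]
def save(c,n,crop=None,s=1):
    im=cv2.cvtColor(c["pixels"],cv2.COLOR_RGB2BGR)
    if crop: x0,y0,x1,y1=crop; im=im[y0:y1,x0:x1]
    cv2.imwrite("pics/"+n,cv2.resize(im,None,fx=s,fy=s,interpolation=cv2.INTER_CUBIC))
E
python3 - <<'E'
from h import *
np.set_printoptions(precision=4,suppress=True)
for n in("top","side"):
    c=ctrl.read_camera(n); save(c,n+"0.png",s=1.4)
    print(n,np.array(c["xyz"]),rot(c)[:,2])
    for q in("needle_tip","carriage","mark","knob_grip","lip","wedge_grip","wedge_nose","wedge","heatsink","spacer_mid"):
        for r in ctrl.tip_of(q,c)[:3]: print(q,round(r["score"],2),np.array(r["at"]),at_depth(c,r["at"]))
s=ctrl.get_state();print(s["time"],s["tcp_rot"],s["eef_pos"],s["opening"])
E
```

```text
top [0.4182 0.0355 1.2093] [ 0.0621 -0.0217 -0.9978]
needle_tip 0.86 [242.4 170.7] [0.6117 0.1032 0.0153]
needle_tip 0.19 [428.8 221.7] [ 0.4596 -0.4606  0.0347]
carriage 0.98 [294.7 165.5] [ 0.6184 -0.0522  0.0785]
mark 0.95 [274.3 165.8] [0.6234 0.0062 0.0411]
mark 0.22 [292.9 184.2] [ 0.5686 -0.0501  0.0397]
knob_grip 0.7 [328.4 198.6] [ 0.5264 -0.1573  0.0376]
lip 0.85 [295.3 181.1] [ 0.5764 -0.0563  0.0514]
lip 0.58 [254.5 269.3] [0.3126 0.063  0.0192]
wedge_grip 0.6 [376.5 234.1] [ 0.421  -0.3015  0.0375]
wedge_grip 0.6 [379.2 273.8] [ 0.3032 -0.3085  0.0369]
wedge_grip 0.54 [336.5 254.5] [ 0.3594 -0.1813  0.0373]
wedge_nose 0.71 [344.1 233.6] [ 0.4218 -0.2113  0.003 ]
wedge_nose 0.67 [372.  216.5] [ 0.4753 -0.2983  0.0019]
wedge_nose 0.52 [364.3 255.8] [ 0.3542 -0.2737  0.0011]
wedge 0.81 [335.  251.7] [ 0.3673 -0.1782  0.0299]
wedge 0.65 [372.5 236.4] [ 0.414  -0.2919  0.0286]
wedge 0.43 [288.9 162.5] [ 0.6286 -0.0358  0.0703]
heatsink 0.88 [294.2 165.2] [ 0.6214 -0.0517  0.0665]
heatsink 0.63 [270.5 259.4] [0.3424 0.0151 0.0181]
spacer_mid 0.51 [370.4 185.7] [ 0.5694 -0.2902
[... 404 characters left out ...]
[ 0.4199 -0.3108  0.0364]
wedge_grip 0.64 [240.5 281.5] [ 0.3596 -0.2032  0.0354]
wedge_nose 0.8 [264.4 286.2] [ 0.4246 -0.2088 -0.0011]
wedge_nose 0.78 [290.9 306.1] [ 0.4759 -0.2918  0.0022]
wedge_nose 0.66 [241.4 314.1] [ 0.3428 -0.2839  0.0045]
wedge 0.89 [269.3 318.4] [ 0.4086 -0.3207  0.0134]
wedge 0.79 [226.7 329.4] [ 0.2951 -0.3311  0.0246]
wedge 0.78 [240. 288.] [ 0.3569 -0.2053  0.0097]
heatsink 0.82 [317.3 225.2] [ 0.612  -0.0929  0.0743]
heatsink 0.61 [299.9 227.3] [ 0.5715 -0.0601  0.0421]
heatsink 0.57 [218.  229.4] [ 0.3363 -0.0077  0.0425]
spacer_mid 0.82 [325.9 297.9] [ 0.5633 -0.3138  0.0387]
1.1 [ 0.9918  0.1281  0.     -0.    ] [ 0.1715 -0.6528  0.2313] 1.0032906588891588
```

View pics/top0.png

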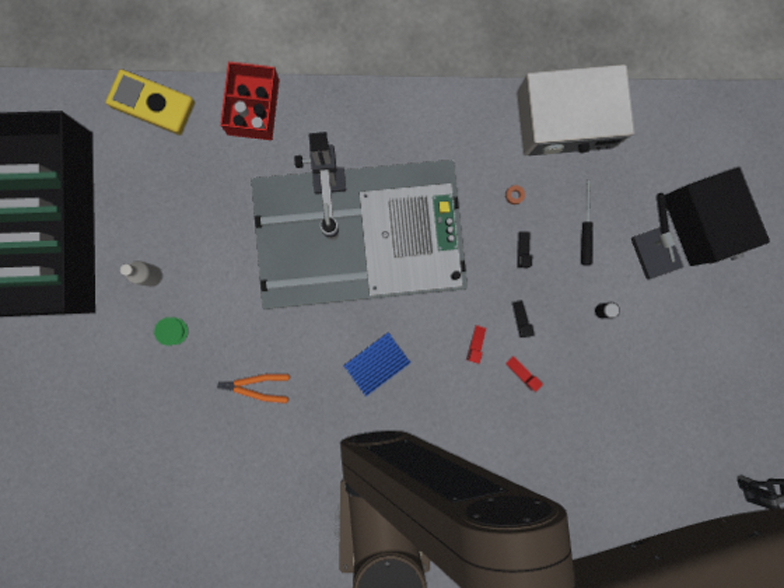

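View pics/side0.png

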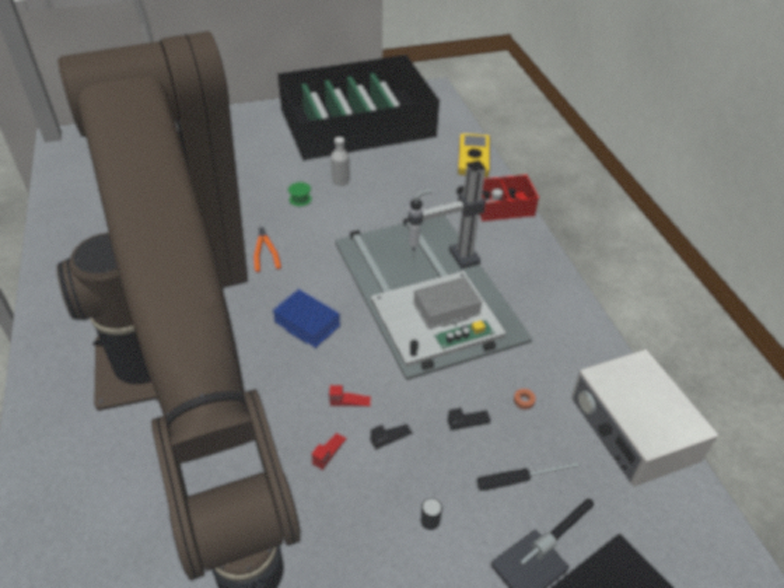

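```bash
python3 - <<'E'
from h import *
np.set_printoptions(precision=4,suppress=True)
cs={n:ctrl.read_camera(n) for n in("top","side")}
c=cs["top"]
a=cv2.resize(c["pixels"][150:260,340:420],None,fx=5,fy=5,interpolation=cv2.INTER_CUBIC)
d=cs["side"]["pixels"][280:340,240:370]
d=cv2.resize(d,None,fx=3,fy=3,interpolation=cv2.INTER_CUBIC)
im=np.zeros((550,800,3),np.uint8); im[:a.shape[0],:400]=a; im[:180,405:795]=d
cv2.imwrite("pics/w.png",im[:,:,::-1])
for z in(.04,.048,.064,.045): print(z,"needle",at_z(c,[242.4,170.7],z)[:2],"mark",at_z(c,[274.3,165.8],z)[:2],"knob",at_z(c,[328.4,198.6],z)[:2],"lip",at_z(c,[295.3,181.1],z)[:2])
c=cs["side"]
print("side needle",at_z(c,[297.2,183.6],.048),"knob",at_z(c,[296.2,247.7],.064),"lip",at_z(c,[300.3,223.3],.045),"mark",at_z(c,[307.1,211.5],.04))
# black pixels -> points, profile of two parts
for n,c in cs.items():
    v,u=np.mgrid[0:420,0:560]
    dark=(c["pixels"].max(2)<60)&(c["depth"]>0)
    P=np.array([np.r_[at_depth(c,(x,y)),x,y] for y,x in zip(v[dark],u[dark]) if 150<y<345 and 230<x<420])
    for nm,cx,cy in(("A",.43,-.30),("B",.555,-.30)):
        m=(np.hypot(P[:,0]-cx,P[:,1]-cy)<.06)&(P[:,2]>0.0); Q=P[m]
        mu=Q[:,:2].mean(0); w,V=np.linalg.eigh(np.cov(Q[:,:2].T)); ax=V[:,1]; ax=ax*np.sign(ax[0])
        t=(Q[:,:2]-mu)@ax
        print(n,nm,len(Q),mu,"yaw",np.degrees(np.arctan2(ax[1],ax[0])))
        for lo in np.arange(-.06,.06,.008):
            k=(t>=lo)&(t<lo+.008)
            if k.sum(): print("  %.3f n%d z %.4f"%(lo,k.sum(),np.median(Q[k,2])))
E
```

```text
0.04 needle [0.6077 0.1018] mark [0.6236 0.0062] knob [ 0.5262 -0.1569] lip [ 0.578  -0.0572]
0.048 needle [0.6064 0.1014] mark [0.6222 0.0064] knob [ 0.5254 -0.1556] lip [ 0.5769 -0.0566]
0.064 needle [0.6038 0.1005] mark [0.6194 0.0068] knob [ 0.524  -0.1529] lip [ 0.5747 -0.0553]
0.045 needle [0.6069 0.1015] mark [0.6228 0.0063] knob [ 0.5257 -0.1561] lip [ 0.5773 -0.0568]
side needle [0.618  0.1185 0.048 ] knob [ 0.5314 -0.1503  0.064 ] lip [ 0.5765 -0.0475  0.045 ] mark [ 0.613  -0.0013  0.04  ]
top A 215 [ 0.4383 -0.2957] yaw 8.093475888255426
  -0.036 n25 z 0.0357
  -0.028 n26 z 0.0369
  -0.020 n28 z 0.0366
  -0.012 n23 z 0.0142
  -0.004 n21 z 0.0124
  0.004 n20 z 0.0108
  0.012 n21 z 0.0084
  0.020 n20 z 0.0065
  0.028 n18 z 0.0052
  0.036 n13 z 0.0035
top B 166 [ 0.5818 -0.2993] yaw -4.898830787094245
  -0.028 n29 z 0.0324
  -0.020 n27 z 0.0377
  -0.012 n23 z 0.0376
  -0.004 n15 z 0.0351
  0.004 n19 z 0.0118
  0.012 n21 z 0.0117
  0.020 n21 z 0.0123
  0.028 n11 z 0.0120
side A 170 [ 0.4335 -0.3052] yaw 17.593261658929983
  -0.036 n21 z 0.0296
  -0.028 n21 z 0.0371
  -0.020 n26 z 0.0355
  -0.012 n13 z 0.0323
  -0.004 n11 z 0.0111
  0.004 n20 z 0.0106
  0.012 n18 z 0.0090
  0.020 n16 z 0.0073
  0.028 n14 z 0.0046
  0.036 n10 z 0.0027
side B 164 [ 0.5801 -0.3099] yaw 3.030667198994422
  -0.028 n29 z 0.0328
  -0.020 n28 z 0.0355
  -0.012 n26 z 0.0356
  -0.004 n10 z 0.0156
  0.004 n18 z 0.0119
  0.012 n19 z 0.0113
  0.020 n21 z 0.0113
  0.028 n13 z 0.0116
```

View pics/w.png

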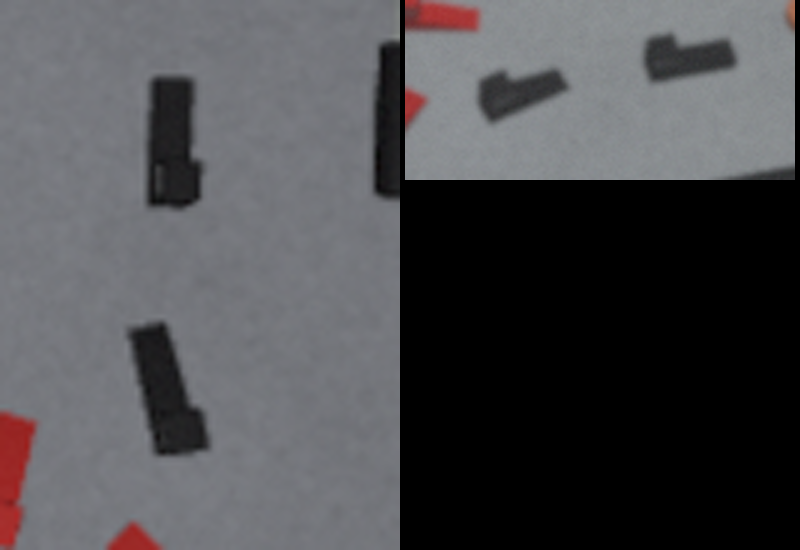

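```bash
python3 - <<'E'
from h import *
np.set_printoptions(precision=4,suppress=True)
cs={n:ctrl.read_camera(n) for n in("top","side")}
a=cv2.resize(cs["top"]["pixels"][105:225,170:340],None,fx=4,fy=4,interpolation=cv2.INTER_CUBIC)[:, :680]
a=cv2.resize(cs["top"]["pixels"][110:225,180:340],None,fx=2.5,fy=2.5,interpolation=cv2.INTER_CUBIC)
b=cv2.resize(cs["side"]["pixels"][110:230,255:355],None,fx=4,fy=4,interpolation=cv2.INTER_CUBIC)
im=np.zeros((480,800,3),np.uint8); im[:a.shape[0],:a.shape[1]]=a; im[:,400:]=b
cv2.imwrite("pics/n.png",im[:,:,::-1])
for n,c in cs.items():
    for q in("needle_tip","mark","knob_grip","lip","heatsink","carriage"):
        print(n,q,[(round(r["score"],2),np.array(r["at"])) for r in ctrl.tip_of(q,c)[:2]])
E
```

```text
top needle_tip [(0.65, array([241. , 173.8])), (0.46, array([274.6, 164.3]))]
top mark [(0.77, array([273.3, 166.6])), (0.71, array([172.8, 275.3]))]
top knob_grip [(0.23, array([371.3, 235.8])), (0.22, array([416.8, 158.9]))]
top lip [(0.69, array([251.8, 269.1])), (0.68, array([293.7, 179.6]))]
top heatsink [(0.68, array([271.9, 260.9])), (0.63, array([291.5, 165.9]))]
top carriage [(0.74, array([293.7, 164. ]))]
side needle_tip [(0.61, array([294.8, 185.2]))]
side mark [(0.95, array([309. , 209.5]))]
side knob_grip [(0.95, array([296.9, 245.9]))]
side lip [(0.69, array([205.2, 223.4])), (0.68, array([301.1, 223.2]))]
side heatsink [(0.91, array([217.7, 232. ])), (0.8, array([317.4, 220.6]))]
side carriage [(0.81, array([316. , 224.4]))]
```

View pics/n.png

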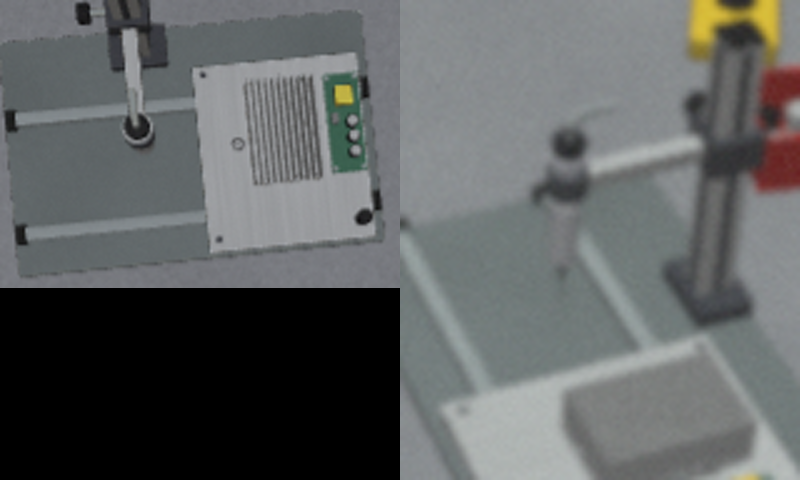

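```bash
python3 - <<'E'
from h import *
np.set_printoptions(precision=4,suppress=True)
T=ctrl.read_camera("top"); S=ctrl.read_camera("side")
print("fx",T["fx"],S["fx"])
t=lambda x,y:(180+x/2.5,110+y/2.5)
P=[at_z(T,t(*p),.04)[:2] for p in((194,70),(211,252),(376,236),(357,54))]
print("corners",P)
yl=P[0]-P[1]; print("yaw from left edge (x dir)",np.degrees(np.arctan2(yl[1],yl[0])))
for i,j in((1,2),(0,3)):
    e=P[i]-P[j]; print("yaw edge",np.degrees(np.arctan2(-e[0],e[1])), np.linalg.norm(e))
print("len left",np.linalg.norm(yl))
for a,b in(((12,120),(197,104)),((22,235),(206,217))):
    e=at_z(T,t(*a),.02)-at_z(T,t(*b),.02); print("rail yaw",np.degrees(np.arctan2(-e[0],e[1])))
print("mark",at_z(T,t(238,144),.04),"knob",at_z(T,t(364,216),.074), "knob depth",at_depth(T,t(364,216)))
print("mark side net",[at_z(S,p,.04)[:2] for p in((307.1,211.5),(309,209.5))])
# barrel: top view points with z>0.1
v,u=np.mgrid[150:180,225:250]
Q=np.array([at_depth(T,(x,y)) if T["depth"][y,x]>0 else [0,0,0] for y,x in zip(v.ravel(),u.ravel())])
m=Q[:,2]>.09; print("barrel top pts",m.sum(),Q[m].mean(0),Q[m].min(0),Q[m].max(0))
v,u=np.mgrid[138:185,285:305]
Q=np.array([np.r_[at_depth(S,(x,y)),x,y] if S["depth"][y,x]>0 else np.zeros(5) for y,x in zip(v.ravel(),u.ravel())])
for lo in np.arange(.03,.24,.02):
    k=(Q[:,2]>=lo)&(Q[:,2]<lo+.02)&(Q[:,0]>.56)&(Q[:,1]<.14)
    if k.sum(): print("side z%.2f n%d"%(lo,k.sum()),Q[k][:, :2].mean(0),Q[k][:,3].mean(),Q[k][:,4].mean())
for p in((.602,.1),(.61,.1),(.6,.11),(.61,.11)): print(p,[ (proj(T,(*p,z)),proj(S,(*p,z))) for z in(.048,.1,.175)])
E
```

```text
fx 392.3181121322369 505.9150467834924
corners [array([0.7076, 0.0572]), array([0.4878, 0.0348]), array([ 0.5088, -0.1629]), array([ 0.7297, -0.14  ])]
yaw from left edge (x dir) 5.824449268012587
yaw edge 6.053689835859623 0.19876955182377193
yaw edge 6.397791988961268 0.19845653551899936
len left 0.2209437426279779
rail yaw 5.7405493321432495
rail yaw 6.170613202223124
mark [0.6182 0.0035 0.04  ] knob [ 0.5294 -0.1431  0.074 ] knob depth [ 0.5292 -0.1429  0.0755]
mark side net [array([ 0.613 , -0.0013]), array([0.6213, 0.0054])]
barrel top pts 200 [0.6078 0.1118 0.1979] [0.5922 0.0979 0.0998] [0.6415 0.1337 0.2399]
side z0.07 n5 [0.6063 0.1114] 294.8 177.4
side z0.09 n21 [0.6036 0.1035] 294.95238095238096 174.57142857142858
side z0.11 n38 [0.6037 0.1028] 295.3157894736842 170.3684210526316
side z0.13 n40 [0.6026 0.103 ] 295.225 165.375
side z0.15 n39 [0.6048 0.1007] 296.43589743589746 160.30769230769232
side z0.17 n90 [0.6084 0.1036] 297.56666666666666 154.76666666666668
side z0.19 n58 [0.6023 0.1039] 295.8965517241379 149.51724137931035
side z0.21 n46 [0.6056 0.1091] 296.69565217391306 144.19565217391303
side z0.23 n10 [0.6132 0.1124] 299.1 138.4
(0.602, 0.1) [(array([242.8399, 172.1771]), array([294.0788, 188.2729])), (array([241.8576, 169.2963]), array([294.7649, 175.9463])), (array([240.2682, 164.6353]), array([295.8154, 157.0945]))]
(0.61, 0.1) [(array([242.8718, 169.5123]), array([296.4941, 187.8391])), (array([241.8913, 166.5088]), array([297.2371, 175.5137])), (array([240.305 , 161.6494]), array([298.3746, 156.6647]))]
(0.6, 0.11) [(array([239.4678, 172.806 ]), array([292.5614, 186.3066])), (array([238.3283, 169.9535]), array([293.2089, 173.9832])), (array([236.4845, 165.3381]), array([294.2   , 155.1405]))]
(0.61, 0.11) [(array([239.5094, 169.474 ]), array([295.5697, 185.7689])), (array([238.3723, 166.4679]), array([296.2877, 173.447 ])), (array([236.5326, 161.6044]), array([297.3867, 154.608 ]))]
```

```bash
for i in 1; do python3 -m inch '[[0,0.0305,-0.0258,0,0],[0,0.061,-0.0516,0,0],[0,0.0915,-0.0774,0,0],[0,0.122,-0.1032,0,0],[0,0.1525,-0.129,0,0]]'; done
```

```text
time: 2.42
eef_pos: [0.2869, -0.4878, 0.2314]
tcp_rot: [0.992, 0.128, 0.0, 0.0]
contact_force: [0.6, -0.7, -0.3]
opening: 0.999
finger_force: 0.0
```

```bash
python3 -m inch '[[0,0.0305,-0.0258,0,0],[0,0.061,-0.0516,0,0],[0,0.0915,-0.0774,0,0],[0,0.122,-0.1032,0,0],[0,0.1525,-0.129,0,0]]'
```

```text
time: 2.83
eef_pos: [0.4017, -0.3241, 0.2317]
tcp_rot: [0.992, 0.128, 0.0, 0.0]
contact_force: [0.2, 0.1, 0.9]
opening: 1.0
finger_force: 0.0
```

```bash
python3 -m inch '[[0,0.0305,-0.0258,0,4],[0,0.061,-0.0516,0,8.7],[0,0.0915,-0.0774,0,8.7],[0,0.122,-0.1032,0,8.7],[0,0.1525,-0.129,0,8.7]]'; python3 -c "
from h import *
s=ctrl.get_state();print(s['time'],s['eef_pos'],s['tcp_rot'])"
```

```text
time: 3.25
eef_pos: [0.5166, -0.1605, 0.2318]
tcp_rot: [0.999, 0.052, 0.0, 0.0]
contact_force: [-0.0, -1.3, 0.4]
opening: 1.002
finger_force: 0.0
3.25 [ 0.51657639 -0.16050769  0.23176025] [9.98621695e-01 5.24827262e-02 4.33814285e-04 2.93628035e-04]
```

```bash
python3 -m inch '[[0,0.0154,-0.0179,0.03,0],[0,0.0154,-0.0179,0.07,0],[0,0.0154,-0.0179,0.105,0],[0,0.0154,-0.0179,0.12,0],[0,0.0154,-0.0179,0.12,0]]'; python3 - <<'E'
from h import *
np.set_printoptions(precision=4,suppress=True)
c=ctrl.read_camera("side"); d=ctrl.read_camera("top")
a=cv2.resize(c["pixels"][170:270,240:360],None,fx=3.3,fy=3.3,interpolation=cv2.INTER_CUBIC)
b=cv2.resize(d["pixels"][130:230,260:380],None,fx=3.3,fy=3.3,interpolation=cv2.INTER_CUBIC)
cv2.imwrite("pics/k.png",np.hstack([a,b])[:,:,::-1])
print(ctrl.get_state()["eef_pos"])
print([(r["score"],at_z(c,r["at"],.064)) for r in ctrl.tip_of("knob_grip",c)[:2]])
E
```

```text
time: 3.67
eef_pos: [0.5259, -0.141, 0.1062]
tcp_rot: [0.999, 0.053, -0.004, -0.002]
contact_force: [-0.3, 0.6, -0.6]
opening: 1.001
finger_force: 0.0
[ 0.5292 -0.143   0.1115]
[(0.93, array([ 0.5209, -0.1415,  0.064 ]))]
```

View pics/k.png

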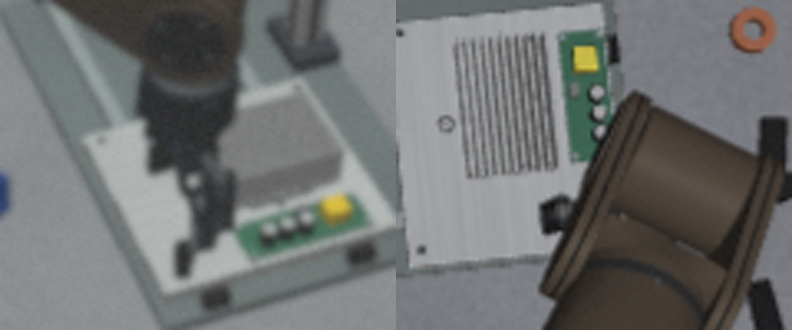

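```bash
python3 -m inch '[[0,-0.001,0.001,0.03,0],[0,-0.001,0.001,0.055,0],[0,-0.001,0.001,0.0655,0],[0.4,-0.001,0.001,0.0655,0],[0.6,-0.001,0.001,0.0655,0]]' 40
```

```text
time: 4.23
eef_pos: [0.5291, -0.1446, 0.0472]
tcp_rot: [0.999, 0.052, 0.001, 0.0]
contact_force: [0.2, -0.3, 0.1]
opening: 0.749
finger_force: 0.0
```

```bash
python3 -m inch '[[0.9,0,0,0,0],[0.9,0,0,0,0],[0.9,0,0,0,0],[0.9,0,0,0,0],[0.9,0,0,0,0]]' 40; python3 -c "
from h import *
s=ctrl.get_state();print(s['time'],s['eef_pos'],s['tcp_rot'],s['contact_force'])"
```

```text
time: 4.65
eef_pos: [0.5291, -0.1443, 0.0474]
tcp_rot: [0.999, 0.052, 0.001, 0.0]
contact_force: [-1.3, 0.8, 5.4]
opening: 0.191
finger_force: 39.1
4.65 [ 0.5291251  -0.14427175  0.04735843] [9.98625673e-01 5.24001607e-02 9.28202900e-04 3.57471096e-04] [-1.27271002  0.81979021  5.35288325]
```

```bash
python3 -m inch '[[0.9,0,-0.01,0,0],[0.9,0,-0.025,0,0],[0.9,0,-0.04,0,0],[0.9,0,-0.055,0,0],[0.9,0,-0.065,0,0]]'
```

```text
time: 5.07
eef_pos: [0.5222, -0.0801, 0.0474]
tcp_rot: [0.999, 0.053, 0.001, 0.002]
contact_force: [-2.4, -5.4, 5.1]
opening: 0.195
finger_force: 40.0
```

```bash
python3 -m inch '[[0.9,0,-0.013,0,0],[0.9,0,-0.026,0,0],[0.9,0,-0.036,0,0],[0.9,0,-0.04,0,0],[0.9,0,-0.04,0,0]]'; python3 - <<'E'
from h import *
np.set_printoptions(precision=4,suppress=True)
d=ctrl.read_camera("top"); c=ctrl.read_camera("side")
a=cv2.resize(d["pixels"][130:210,210:290],None,fx=5,fy=5,interpolation=cv2.INTER_CUBIC)
b=cv2.resize(c["pixels"][140:220,260:340],None,fx=5,fy=5,interpolation=cv2.INTER_CUBIC)
cv2.imwrite("pics/m.png",np.hstack([a,b])[:,:,::-1])
print(ctrl.get_state()["eef_pos"],[(r["score"],r["at"],at_z(d,r["at"],.04)[:2]) for r in ctrl.tip_of("mark",d)[:2]],[(r["score"],r["at"]) for q in("mark","needle_tip") for r in ctrl.tip_of(q,c)[:2]])
print("tip predicted",proj(d,(.607,.113,.048)),proj(c,(.607,.113,.048)))
E
```

```text
time: 5.48
eef_pos: [0.5178, -0.0393, 0.0473]
tcp_rot: [0.999, 0.053, 0.0, 0.0]
contact_force: [-2.9, 1.1, 6.4]
opening: 0.194
finger_force: 40.2
[ 0.5178 -0.0393  0.0474] [(0.68, [261.7, 184.4], array([0.567 , 0.0436])), (0.56, [241.8, 174.1], array([0.5974, 0.1035]))] [(0.63, [296.8, 189.5]), (0.72, [293.8, 182.6]), (0.7, [304.1, 375.8])]
tip predicted [238.4877 170.4618] [294.3932 185.3119]
```

View pics/m.png

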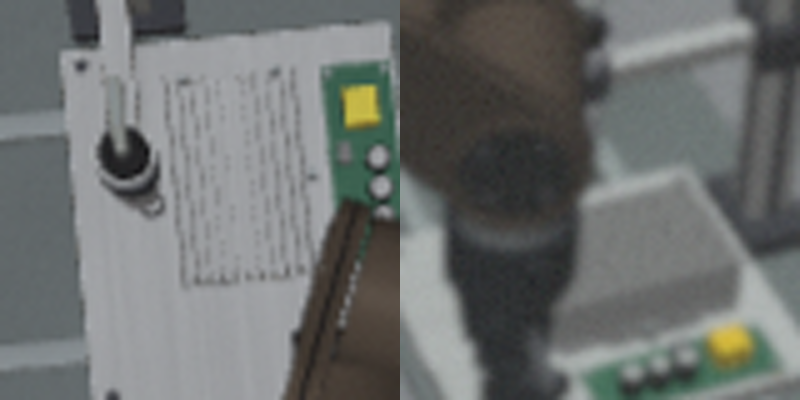

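```bash
python3 - <<'E'
from h import *
np.set_printoptions(precision=4,suppress=True)
d=ctrl.read_camera("top")
Q=[]
for y in range(150,178):
    for x in range(226,248):
        z=d["depth"][y,x]
        if z>0: Q.append(np.r_[np.array(d["xyz"])+rot(d)@ray(d,(x,y))*z,x,y,d["pixels"][y,x].mean()])
Q=np.array(Q)
for lo in np.arange(.05,.26,.01):
    k=(Q[:,2]>=lo)&(Q[:,2]<lo+.01)
    if k.sum(): q=Q[k]; print("z%.2f n%d"%(lo,k.sum()),"x",q[:,0].min(),q[:,0].max(),"y",q[:,1].min(),q[:,1].max(),"mean",q[:,:2].mean(0),"px",q[:,3:5].mean(0))
for p in((.607,.113),(.607,.11)): print(p,[proj(d,(*p,z)) for z in(.048,.1,.15,.2,.24)])
print(d["pixels"][152:178,228:248].mean(2).astype(int))
E
```

```text
z0.05 n51 x 0.5871898568523441 0.6681666216938531 y 0.08717785668752503 0.0971712117909875 mean [0.6321 0.0919] px [245.6078 161.9216]
z0.06 n4 x 0.6062838063100804 0.6571603057633688 y 0.08699277791574689 0.09609923972577296 mean [0.6305 0.0917] px [245.5  161.75]
z0.07 n6 x 0.5977298809099818 0.6639031744844396 y 0.09009435402906732 0.09905332404970624 mean [0.6342 0.0946] px [244.3333 159.8333]
z0.08 n40 x 0.5817903284772122 0.6600420041375075 y 0.08580589184724377 0.09817511564782952 mean [0.6239 0.0917] px [245.075 162.55 ]
z0.09 n6 x 0.5899929446924832 0.6363839719570216 y 0.08586378480866849 0.11378838108290029 mean [0.611  0.0968] px [243.1667 166.6667]
z0.10 n5 x 0.596473145857956 0.6100713595803687 y 0.10207872966721102 0.1163659485242253 mean [0.6018 0.1072] px [239.2 169. ]
z0.11 n4 x 0.5970873512385234 0.6064614523549475 y 0.10177669884046164 0.11838608091050559 mean [0.5997 0.1093] px [238.25 169.25]
z0.12 n6 x 0.5959643014345732 0.6011633141640511 y 0.10364728884581298 0.1204345688685114 mean [0.5982 0.1111] px [237.3333 169.1667]
z0.13 n4 x 0.5965710800922401 0.601965
[... 3116 characters left out ...]
 161 121
  153 137]
 [158 158 154 159 160 149 128  96  82  85  87  86  97 135 110 153 160 135
  155 152]
 [158 158 155 160 160 157 153 138 117 106  94 118 141 139  94 150 160 127
  153 156]
 [159 158 156 159 160 158 161 157 152 149 109  93 114  88 110 154 162 133
  154 158]
 [159 159 156 159 161 157 161 160 162 162 148 121 120 134 149 160 162 127
  152 158]
 [158 159 156 157 161 157 160 160 163 161 159 152 151 155 161 160 162 121
  150 159]
 [159 159 157 158 160 157 160 159 161 161 158 159 158 157 160 160 161 134
  153 158]
 [159 159 159 158 162 158 159 160 161 162 159 159 159 158 160 161 162 139
  139 155]
 [160 161 158 158 161 159 159 161 161 162 159 159 160 158 160 158 161 154
  138 154]]
```

```bash
python3 -m inch '[[0.9,0,-0.0015,0,0],[0.9,0,-0.003,0,0],[0.9,0,-0.003,0,0]]'; python3 - <<'E'
from h import *
d=ctrl.read_camera("top")
print(ctrl.get_state()["eef_pos"]);print(d["pixels"][165:177,232:246].mean(2).astype(int))
E
```

```text
time: 6.03
eef_pos: [0.5176, -0.0377, 0.0474]
tcp_rot: [0.999, 0.053, 0.001, 0.001]
contact_force: [-3.3, -2.1, 6.0]
opening: 0.19
finger_force: 40.2
[ 0.51763667 -0.03764405  0.04734779]
[[112  61  27  44  67 117 123 101  62  60 152 160 136 157]
 [127 135 133 134 124 121 100  65  40  95 153 161 127 156]
 [ 85 101 102 102  92  77  60  42  46 101 155 160 133 156]
 [ 98  54  49  45  44  43  38  49  68 105 154 161 127 154]
 [146 108  80  69  56  65  75  76  86 105 154 161 121 151]
 [159 150 129  96  84  84  87  88 116 105 152 163 133 154]
 [158 160 155 138 117  89 119 118 146  97 150 162 140 140]
 [158 160 161 157 151 106  93 123 117  96 150 162 153 137]
 [159 158 160 159 162 147 119 125 117 141 158 162 159 128]
 [159 158 161 159 162 159 153 151 148 157 160 161 158 121]
 [159 157 160 160 161 159 160 160 157 157 160 161 160 134]
 [159 156 160 160 162 160 160 160 157 158 160 161 160 127]]
```

```bash
python3 -m inch '[[0.4,0,0,0,0],[0,0,0,0,0],[0,0,0,0,0],[0,0,0,-0.01,0],[0,0,0,-0.04,0]]'
```

```text
time: 6.5
eef_pos: [0.5131, -0.0355, 0.082]
tcp_rot: [0.999, 0.052, -0.005, -0.002]
contact_force: [0.9, -0.6, -1.0]
opening: 0.892
finger_force: 0.0
```

```bash
python3 -m inch '[[0,-0.01,0.03,-0.03,0],[0,-0.03,0.06,-0.05,0],[0,-0.045,0.09,-0.07,0],[0,-0.06,0.125,-0.08,-4],[0,-0.075,0.16,-0.08,-8]]'; python3 - <<'E'
from h import *
np.set_printoptions(precision=4,suppress=True)
c=ctrl.read_camera("side"); d=ctrl.read_camera("top")
print(ctrl.get_state()["eef_pos"],ctrl.get_state()["tcp_rot"])
print(d["pixels"][165:177,232:246].mean(2).astype(int))
for q in("lip","heatsink","mark","carriage","knob_grip"):
  for n,k in(("T",d),("S",c)):
    for r in ctrl.tip_of(q,k)[:2]: print(q,n,round(r["score"],2),r["at"],at_z(k,r["at"],{"lip":.045,"heatsink":.04,"mark":.04,"carriage":.04,"knob_grip":.064}[q])[:2])
for q in("wedge_nose","wedge_grip"):
  for n,k in(("T",d),("S",c)):
    for r in ctrl.tip_of(q,k)[:4]: print(q,n,round(r["score"],2),at_z(k,r["at"],{"wedge_nose":0,"wedge_grip":.019}[q])[:2])
b=cv2.resize(c["pixels"][150:250,250:360],None,fx=3.6,fy=3.6,interpolation=cv2.INTER_CUBIC)
a=cv2.resize(d["pixels"][130:230,220:330],None,fx=3.6,fy=3.6,interpolation=cv2.INTER_CUBIC)
cv2.imwrite("pics/p.png",np.hstack([a,b])[:,:,::-1])
E
```

```text
time: 6.92
eef_pos: [0.4601, -0.2058, 0.1702]
tcp_rot: [0.992, 0.124, 0.003, 0.002]
contact_force: [0.3, -1.2, 0.3]
opening: 1.0
finger_force: 0.0
[ 0.4585 -0.2081  0.1679] [0.9928 0.1196 0.0011 0.0019]
[[113  61  32  42  68 119 124 102  64  61 153 161 138 158]
 [131 136 135 135 126 123 102  66  40  96 155 161 128 157]
 [ 87 103 105 103  96  81  62  42  48 103 157 163 136 158]
 [ 99  59  47  46  47  41  38  51  69 108 154 164 129 156]
 [148 111  80  69  59  64  76  77  85 106 156 164 123 154]
 [161 152 129  99  83  85  88  88 119 107 154 164 137 156]
 [160 162 156 141 117  90 119 119 146  99 152 166 141 143]
 [160 160 162 159 154 108  96 123 120  98 153 165 154 139]
 [160 160 162 162 163 149 122 127 117 142 159 163 160 127]
 [161 159 162 161 163 161 155 153 149 159 161 163 161 122]
 [162 159 162 162 163 162 162 161 160 161 161 163 162 136]
 [162 159 162 162 164 163 162 162 160 161 162 164 164 129]]
lip T 0.86 [259.3, 188.5] [0.554  0.0506]
lip T 0.72 [254.1, 269.2] [0.3151 0.0636]
lip S 0.9 [286.3, 198.2] [0.5664 0.0658]
lip S 0.69 [205.9, 223.4] [0.306  0.0228]
heatsink T 0.85 [269.6, 258.4] [0.3467 0.0181]
heatsink T 0.79 [258.6, 165.7] [0.6234 0.0534]
heatsink S 0.96 [218.6, 232.4] [ 0.336  -0.0175]
heatsink S 0.95 [303.6, 197.7] [0.6211 0.0592]
mark T 0.59 [237.3, 169.1] [0.6124 0.1171]
mark S 0.72 [292.5, 189.2] [0.5987 0.1053]
carriage T 0.71 [260.9, 168.6] [0.6147 0.0464]
carriage S 0.77 [297.8, 200.3] [0.6    0.0526]
knob_grip T 0.59 [287.8, 199.2] [ 0.5211 -0.0335]
knob_grip S 0.64 [278.9, 221.4] [ 0.512  -0.0412]
wedge_nose S 0.69 [ 0.3483 -0.2827]
wedge_nose S 0.65 [ 0.4285 -0.2166]
wedge_nose S 0.64 [ 0.4837 -0.2837]
wedge_grip T 0.46 [ 0.3591 -0.1874]
wedge_grip T 0.36 [ 0.4158 -0.301 ]
wedge_grip T 0.29 [0.6108 0.107 ]
wedge_grip S 0.77 [ 0.3551 -0.2022]
wedge_grip S 0.73 [ 0.3101 -0.3181]
wedge_grip S 0.55 [ 0.4152 -0.308 ]
```

View pics/p.png

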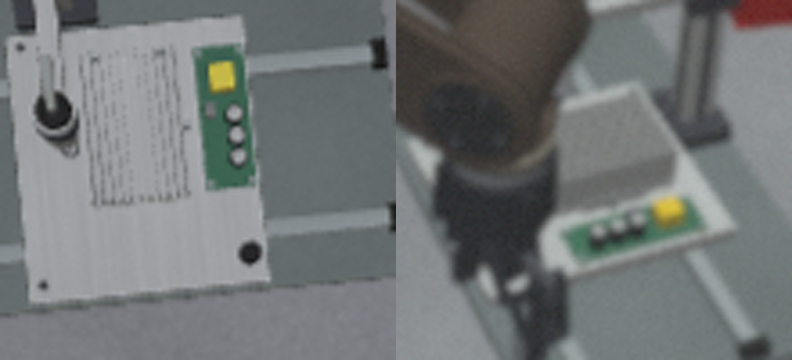

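```bash
python3 - <<'E'
from h import *
from scipy.optimize import minimize
np.set_printoptions(precision=4,suppress=True)
d=ctrl.read_camera("top"); I=d["pixels"].mean(2).astype(float)
r0,r1,c0,c1=166,177,233,244
v,u=np.mgrid[r0:r1,c0:c1]; M=((v>=172)|(u>=240)&(v>=169)|(v>=171)&(u>=239))&(u<=243)
S=8; off=(np.arange(S)+.5)/S-.5
W=np.array([[[at_z(d,(x+a,y+b),.04)[:2] for a in off for b in off] for x in range(c0,c1)] for y in range(r0,r1)])
def cost(p,full=False):
    r=np.hypot(W[...,0]-p[0],W[...,1]-p[1]); m=cv2.GaussianBlur(((r<.0075)&(r>.0055)).mean(2).astype(np.float64),(0,0),.45)
    A=np.c_[m[M],np.ones(M.sum())]; s=np.linalg.lstsq(A,I[r0:r1,c0:c1][M],rcond=None)[0]
    return ((A@s-I[r0:r1,c0:c1][M])**2).mean()**.5, s
g=[(cost((x,y))[0],x,y) for x in np.arange(.600,.616,.0005) for y in np.arange(.102,.122,.0005)]
g.sort(); print(np.array(g[:8])); print(cost(g[0][1:])[1])
# barrel flange from depth and colour, z .20-.22
b=[np.array(d["xyz"])+rot(d)@ray(d,(x,y))*d["depth"][y,x] for y in range(150,175) for x in range(226,246) if I[y,x]<80]
b=np.array(b); b=b[(b[:,2]>.195)&(b[:,2]<.225)]; (cc,rad)=cv2.minEnclosingCircle(b[:,:2].astype(np.float32)); print("flange",cc,rad,len(b),np.median(b[:,:2],0))
E
```

```text
[[8.1925 0.608  0.1115]
 [8.4441 0.608  0.112 ]
 [9.1874 0.6085 0.112 ]
 [9.3174 0.608  0.1125]
 [9.4277 0.6085 0.1115]
 [9.6297 0.6085 0.1125]
 [9.7734 0.6075 0.1115]
 [9.9438 0.608  0.111 ]]
[-124.6972  159.7109]
flange (0.6067863702774048, 0.11281464248895645) 0.012296799570322037 66 [0.604  0.1111]
```

```bash
cat > wd.py <<'E'
from h import *
np.set_printoptions(precision=4,suppress=True)
print(ctrl.get_state()["eef_pos"],ctrl.get_state()["tcp_rot"])
for n in("top","side"):
    c=ctrl.read_camera(n); I=c["pixels"].max(2)
    P=[]
    for y in range(190,345):
        for x in range(230,420):
            if I[y,x]<62 and c["depth"][y,x]>0:
                p=np.array(c["xyz"])+rot(c)@ray(c,(x,y))*c["depth"][y,x]
                if abs(p[0]-.435)<.06 and abs(p[1]+.3)<.05 and p[2]<.045: P.append(p)
    P=np.array(P)
    if len(P)<30: print(n,len(P)); continue
    f=P[(P[:,2]<.0135)&(P[:,2]>-.002)]; l=P[P[:,2]>.034]
    print(n,len(P),"foot",len(f),"lug",len(l))
    if n=="top":
        k=np.polyfit(f[:,0],f[:,1],1); print(" foot yaw",np.degrees(np.arctan(k[0])),"y at .44",np.polyval(k,.44),"x range",f[:,0].min(),f[:,0].max())
    if len(f)>5:
        r=cv2.minAreaRect((f[:,:2]*1000).astype(np.float32)); print(" foot rect mm",r)
    if len(l)>5: print(" lug rect",cv2.minAreaRect((l[:,:2]*1000).astype(np.float32)))
E
python3 wd.py
```

```text
[ 0.4592 -0.2034  0.1658] [ 0.9925  0.1221 -0.     -0.    ]
top 47 foot 2 lug 39
 foot yaw 14.905177183095992 y at .44 -0.283714350722883 x range 0.41816273708150475 0.4212143726049296
 lug rect ((413.16851806640625, -300.22412109375), (27.79222297668457, 14.083995819091797), 55.21411895751953)
side 180 foot 100 lug 45
 foot rect mm ((442.2196350097656, -301.2604064941406), (71.88260650634766, 21.386930465698242), 13.428196907043457)
 lug rect ((414.285400390625, -308.5447998046875), (25.425281524658203, 16.500869750976562), 10.737486839294434)
```

```bash
python3 -m inch '[[0,-0.02,0.025,0,1.5],[0,-0.044,0.055,0.02,1.5],[0,-0.0672,0.0869,0.06,1.5],[0,-0.0672,0.0869,0.095,1.5],[0,-0.0672,0.0869,0.095,1.5]]'; python3 wd.py; python3 - <<'E'
from h import *
c=ctrl.read_camera("side")
save(c,"g.png",(200,250,320,350),4)
print([(r["score"],at_z(c,r["at"],.019)) for r in ctrl.tip_of("wedge_grip",c)[:3]])
E
```

```text
time: 8.28
eef_pos: [0.4109, -0.303, 0.0648]
tcp_rot: [0.994, 0.107, -0.003, -0.004]
contact_force: [-1.4, 0.7, -0.9]
opening: 0.999
finger_force: 0.0
[ 0.4109 -0.303   0.0648] [ 0.9942  0.1072 -0.0034 -0.0043]
top 154 foot 119 lug 14
 foot yaw 2.997148371716144 y at .44 -0.29394847273254543 x range 0.38126088953563175 0.4798697986980593
 foot rect mm ((431.1478576660156, -296.16571044921875), (97.83702850341797, 25.10506820678711), 5.430875301361084)
 lug rect ((424.890380859375, -298.4848327636719), (17.330734252929688, 13.163372993469238), 65.86568450927734)
side 117 foot 51 lug 41
 foot rect mm ((443.2293395996094, -307.3877868652344), (73.95648193359375, 19.159147262573242), 28.68257713317871)
 lug rect ((411.11883544921875, -307.5897521972656), (25.208904266357422, 15.406600952148438), 74.51776123046875)
[(0.74, array([0.62227044, 0.08230527, 0.019     ])), (0.73, array([ 0.4203043 , -0.29898192,  0.019     ])), (0.52, array([ 0.3594218 , -0.20406079,  0.019     ]))]
```

View pics/g.png

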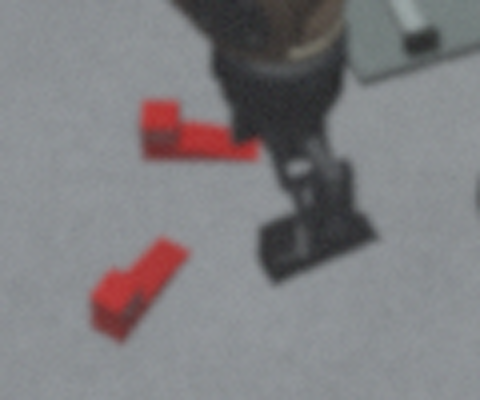

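```bash
python3 - <<'E'
from h import *
c=ctrl.read_camera("side")
a=at_z(c,(200+272/4,250+283/4),0)[:2]; b=at_z(c,(200+376/4,250+239/4),0)[:2]
e=b-a; L=np.linalg.norm(e); e/=L; n=np.array([-e[1],e[0]])
print(a,b,L,np.degrees(np.arctan2(e[1],e[0])),"grip",a+14e-3*e+12e-3*n,"lugctr",a+13e-3*e+12e-3*n, "via nose",b-66e-3*e+12e-3*n)
s=ctrl.get_state();print(s["eef_pos"],R.from_quat(s["tcp_rot"]).as_matrix()[:,0])
E
```

```text
[ 0.40579461 -0.31838403] [ 0.48106738 -0.30340066] 0.07674953579564726 11.257818892148624 grip [ 0.41718254 -0.30388179] lugctr [ 0.41620179 -0.30407701] via nose [ 0.41399462 -0.30451636]
[ 0.41644595 -0.30460287  0.07309234] [0.97600263 0.21774942 0.0020122 ]
```

```bash
python3 -m inch '[[0,0,0,0.03,0.8],[0,0,0,0.055,0.8],[0,0,0,0.064,0.8],[0.3,0,0,0.064,0.8],[0.5,0,0,0.064,0.8]]' 60
```

```text
time: 8.95
eef_pos: [0.4159, -0.3044, 0.0082]
tcp_rot: [0.995, 0.103, 0.001, 0.001]
contact_force: [-0.6, 0.6, -0.1]
opening: 0.749
finger_force: 0.0
```

```bash
python3 -m inch '[[0.9,0,0,0,0],[0.9,0,0,0,0],[0.9,0,0,0,0],[0.9,0,0,0,0],[0.9,0,0,0,0]]' 60; python3 -c "
from h import *
s=ctrl.get_state();print(s['time'],s['eef_pos'],R.from_quat(s['tcp_rot']).as_matrix()[:,0])"
```

```text
time: 9.37
eef_pos: [0.416, -0.3052, 0.0085]
tcp_rot: [0.995, 0.102, 0.001, 0.001]
contact_force: [-0.9, -0.4, 6.4]
opening: 0.267
finger_force: 59.8
9.3667 [ 0.41595515 -0.30523293  0.00848797] [0.97918593 0.2029584  0.00167183]
```

```bash
python3 -m inch '[[0.9,0,0,-0.02,0],[0.9,0,0,-0.055,0],[0.9,0,0,-0.09,0],[0.9,0.01,-0.025,-0.115,0],[0.9,0.024,-0.058,-0.115,0]]'
```

```text
time: 9.78
eef_pos: [0.4299, -0.2466, 0.1289]
tcp_rot: [0.995, 0.1, 0.004, 0.005]
contact_force: [2.2, -0.4, -0.0]
opening: 0.269
finger_force: 59.0
```

```bash
python3 -m inch '[[0.9,0.014,-0.035,0,0],[0.9,0.028,-0.07,0,0],[0.9,0.042,-0.105,0,2],[0.9,0.056,-0.14,0,4],[0.9,0.07,-0.17,0,5.7]]'
```

```text
time: 10.2
eef_pos: [0.4601, -0.0596, 0.1217]
tcp_rot: [0.999, 0.052, -0.0, -0.0]
contact_force: [0.4, -0.4, -0.9]
opening: 0.273
finger_force: 59.1
```

```bash
python3 -m inch '[[0.9,0.009,-0.033,0,0],[0.9,0.019,-0.067,0,0],[0.9,0.0285,-0.0975,0,0],[0.9,0.0285,-0.1,0.02,0],[0.9,0.0285,-0.1,0.03,0]]'; python3 - <<'E'
from h import *
np.set_printoptions(precision=4,suppress=True)
s=ctrl.get_state();print(s['time'],s['eef_pos'],R.from_quat(s['tcp_rot']).as_matrix()[:,0],s["opening"])
c=ctrl.read_camera("side"); d=ctrl.read_camera("top")
a=cv2.resize(d["pixels"][140:230,215:315],None,fx=4,fy=4,interpolation=cv2.INTER_CUBIC)
b=cv2.resize(c["pixels"][150:240,245:345],None,fx=4,fy=4,interpolation=cv2.INTER_CUBIC)
cv2.imwrite("pics/q.png",np.hstack([a,b])[:,:,::-1])
for q in("lip","wedge_nose"):
  for n,k in(("T",d),("S",c)):
    for r in ctrl.tip_of(q,k)[:3]: print(q,n,round(r["score"],2),r["at"],at_z(k,r["at"],.045 if q=="lip" else s['eef_pos'][2]-.0085)[:2])
E
```

```text
time: 10.62
eef_pos: [0.4779, 0.0424, 0.0908]
tcp_rot: [0.999, 0.054, -0.0, -0.0]
contact_force: [-0.1, -0.8, -1.0]
opening: 0.275
finger_force: 59.1
10.6167 [0.4779 0.0424 0.0908] [ 0.9941  0.1084 -0.001 ] 0.2753390205346669
lip T 0.55 [258.0, 184.4] [0.5662 0.0546]
lip T 0.31 [420.6, 159.7] [ 0.6459 -0.4345]
lip S 0.97 [207.2, 221.7] [0.3109 0.0287]
lip S 0.87 [286.3, 200.8] [0.5632 0.0546]
lip S 0.19 [280.3, 222.9] [ 0.5196 -0.0309]
wedge_nose T 0.8 [344.2, 233.1] [ 0.423  -0.1954]
wedge_nose T 0.56 [362.9, 254.2] [ 0.363  -0.2489]
wedge_nose S 0.83 [244.0, 315.1] [ 0.3397 -0.3383]
wedge_nose S 0.56 [282.1, 194.0] [0.5473 0.0498]
wedge_nose S 0.55 [263.8, 285.6] [ 0.4084 -0.2654]
```

View pics/q.png

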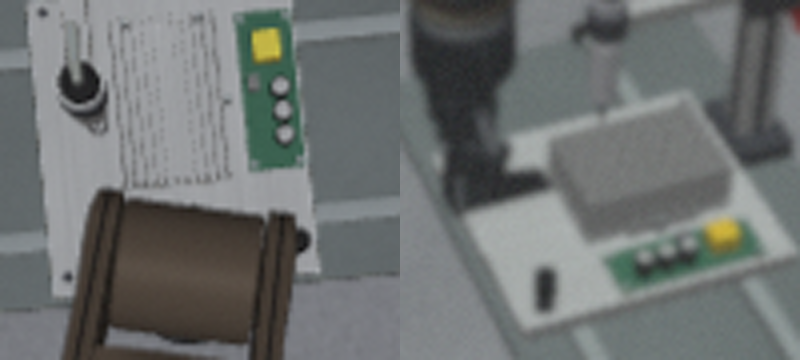

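```bash
python3 -m inch '[[0.9,0,0,0.015,0],[0.9,0,0,0.03,0],[0.9,0,0,0.038,0],[0.9,0,0,0.039,0],[0.9,0,0,0.04,0]]'; python3 -m inch '[[0.9,0,0,0.0005,0],[0.9,0,0,0.001,0],[0.9,0,0,0.001,0]]'; python3 -c "
from h import *
s=ctrl.get_state();print(s['time'],s['eef_pos'],R.from_quat(s['tcp_rot']).as_matrix()[:,0],s['contact_force'])"
```

```text
time: 11.33
eef_pos: [0.4787, 0.0401, 0.052]
tcp_rot: [0.999, 0.052, -0.0, -0.0]
contact_force: [0.4, 0.2, -0.9]
opening: 0.272
finger_force: 59.1
time: 11.58
eef_pos: [0.4792, 0.0405, 0.0516]
tcp_rot: [0.999, 0.052, 0.001, 0.0]
contact_force: [-0.3, 0.4, -0.6]
opening: 0.267
finger_force: 59.1
11.5833 [0.4791606  0.04048764 0.05157042] [0.99450265 0.1047014  0.00144706] [-0.26515277  0.40281911 -0.62907038]
```

```bash
python3 -m inch '[[0.9,0,-0.0015,0.001,0],[0.9,0,-0.0015,0.002,0],[0.9,0,-0.0015,0.002,0]]'; python3 -m inch '[[0.9,0,0,0.001,0],[0.9,0,0,0.001,0]]';python3 -c "
from h import *
s=ctrl.get_state();print(s['eef_pos'],s['contact_force'])"
```

```text
time: 11.83
eef_pos: [0.4783, 0.0422, 0.0488]
tcp_rot: [0.999, 0.053, -0.0, 0.0]
contact_force: [-0.5, -0.2, -0.4]
opening: 0.269
finger_force: 59.1
time: 12.0
eef_pos: [0.4786, 0.0421, 0.0485]
tcp_rot: [0.999, 0.053, -0.0, 0.0]
contact_force: [-2.4, 0.3, 4.7]
opening: 0.27
finger_force: 59.6
[0.47861164 0.04214328 0.04850393] [-2.37481181  0.26426798  4.66565685]
```

```bash
python3 -m inch '[[0.9,0.006,0,0,0],[0.9,0.012,0,0,0],[0.9,0.018,0,0,0],[0.9,0.022,0,0,0],[0.9,0.022,0,0,0]]'; for i in 1; do python3 -m inch '[[0.9,0.002,0,0,0],[0.9,0.002,0,0,0]]'; done; python3 - <<'E'
from h import *
s=ctrl.get_state();print(s['eef_pos'],s['contact_force'])
c=ctrl.read_camera("side")
for q in("lip","wedge_nose","heatsink"):
    print(q,[(round(r["score"],2),r["at"]) for r in ctrl.tip_of(q,c)[:3]])
np.save("before.npy",c["depth"])
np.save("beforeI.npy",c["pixels"])
E
```

```text
time: 12.42
eef_pos: [0.5019, 0.0443, 0.0485]
tcp_rot: [0.999, 0.052, 0.001, 0.0]
contact_force: [0.7, -0.6, 4.2]
opening: 0.268
finger_force: 59.7
time: 12.58
eef_pos: [0.5028, 0.0445, 0.0485]
tcp_rot: [0.999, 0.053, 0.0, 0.0]
contact_force: [-3.0, -0.7, 6.1]
opening: 0.272
finger_force: 60.0
[0.50275791 0.04446822 0.04845723] [-3.01092914 -0.66485021  6.11676789]
lip [(0.79, [282.4, 199.9]), (0.79, [206.2, 223.6]), (0.5, [302.8, 197.6])]
wedge_nose [(0.74, [244.0, 312.6]), (0.58, [261.2, 286.0]), (0.52, [286.3, 202.8])]
heatsink [(0.91, [303.0, 201.0]), (0.63, [220.4, 229.2])]
```

```bash
cat > tilt.py <<'E'
from h import *
np.set_printoptions(precision=4,suppress=True)
s=ctrl.get_state(); print(round(s["time"],2),s["eef_pos"],s["contact_force"],round(s["opening"],3))
O=np.array([.598,.055]); a=np.radians(6.); Rm=np.array([[np.cos(a),np.sin(a)],[-np.sin(a),np.cos(a)]])
out=[]
for n in("top","side"):
    L=[]
    for k in range(3):
        c=ctrl.read_camera(n); v,u=np.mgrid[130:235,230:340]; uv=np.c_[u.ravel(),v.ravel()].astype(float)
        K=np.array([[c["fx"],0,c["cx"]],[0,c["fy"],c["cy"]],[0,0,1.]])
        p=cv2.undistortPoints(uv[:,None],K,np.array(c["D"],float))[:,0]
        z=c["depth"][v.ravel(),u.ravel()].astype(float)
        P=np.array(c["xyz"])+(np.c_[p,np.ones(len(p))]*z[:,None])@rot(c).T
        P=P[z>0]; L.append(np.c_[(P[:,:2]-O)@Rm.T,P[:,2]])
    L=np.vstack(L)
    m=(abs(L[:,2]-.0895)<.0075)&(abs(L[:,1])<.035)&(L[:,0]>-.036)&(L[:,0]<.078); Q=L[m]
    A=np.c_[Q[:,0]+.04,Q[:,1],np.ones(len(Q))]; w=np.ones(len(Q),bool)
    for i in range(8):
        k=np.linalg.lstsq(A[w],Q[w,2],rcond=None)[0]; r=Q[:,2]-A@k; w=(abs(r)<.0025)
    print(n,len(Q),w.sum(),"tilt x deg %.2f y %.2f z at lip %.4f z at x=54: %.4f => lip lift by tilt mm %.2f"%(np.degrees(k[0]),np.degrees(k[1]),k[2],k[2]+.094*k[0],-k[0]*94))
    m2=(L[:,2]>.075)&(L[:,2]<.1)&(abs(L[:,1])<.03); print("  front x pct",np.percentile(L[m2,0],[1,2,5]),"back",np.percentile(L[m2,0],[95,98,99]))
E
python3 tilt.py
```

```text
12.78 [0.5028 0.0445 0.0485] [-1.4108  0.4059  5.8237] 0.273
top 776 577 tilt x deg -0.00 y -0.02 z at lip 0.0874 z at x=54: 0.0874 => lip lift by tilt mm 0.01
  front x pct [-0.0302 -0.0286 -0.0238] back [0.0788 0.0822 0.0831]
side 1297 997 tilt x deg -0.34 y -0.17 z at lip 0.0849 z at x=54: 0.0843 => lip lift by tilt mm 0.56
  front x pct [-0.1102 -0.1094 -0.1068] back [0.0751 0.0794 0.0812]
```

```bash
for i in 1; do python3 -m inch '[[0.9,0.002,0,0,0],[0.9,0.004,0,0,0],[0.9,0.004,0,0,0]]'; done; python3 tilt.py
```

```text
time: 13.33
eef_pos: [0.5066, 0.0449, 0.0485]
tcp_rot: [0.999, 0.053, 0.0, 0.0]
contact_force: [-2.1, -1.0, 6.3]
opening: 0.268
finger_force: 60.0
13.33 [0.5066 0.0449 0.0485] [-2.0592 -1.0037  6.3381] 0.268
top 751 571 tilt x deg 0.06 y -0.08 z at lip 0.0875 z at x=54: 0.0876 => lip lift by tilt mm -0.10
  front x pct [-0.0265 -0.0232 -0.0182] back [0.0791 0.0822 0.083 ]
side 1269 996 tilt x deg -0.05 y -0.13 z at lip 0.0845 z at x=54: 0.0844 => lip lift by tilt mm 0.08
  front x pct [-0.1061 -0.1053 -0.1023] back [0.0753 0.0794 0.0812]
```

```bash
python3 -m inch '[[0.9,0.002,0,0,0],[0.9,0.004,0,0,0],[0.9,0.004,0,0,0]]'; python3 tilt.py
```

```text
time: 13.88
eef_pos: [0.5095, 0.0454, 0.0485]
tcp_rot: [0.999, 0.053, -0.002, 0.0]
contact_force: [-6.5, -1.3, 9.8]
opening: 0.273
finger_force: 60.5
13.88 [0.5095 0.0454 0.0485] [-6.5412 -1.2597  9.7696] 0.273
top 713 542 tilt x deg -0.47 y -0.16 z at lip 0.0883 z at x=54: 0.0876 => lip lift by tilt mm 0.77
  front x pct [-0.0195 -0.0187 -0.0137] back [0.0794 0.0823 0.0835]
side 1311 1019 tilt x deg -0.09 y 0.26 z at lip 0.0848 z at x=54: 0.0846 => lip lift by tilt mm 0.14
  front x pct [-0.1032 -0.1027 -0.0991] back [0.0759 0.08   0.0815]
```

```bash
python3 -m inch '[[0.9,0.002,0,0,0],[0.9,0.004,0,0,0],[0.9,0.004,0,0,0]]'; python3 tilt.py
```

```text
time: 14.43
eef_pos: [0.5134, 0.0458, 0.0485]
tcp_rot: [0.999, 0.053, -0.002, 0.0]
contact_force: [-6.8, -1.1, 10.2]
opening: 0.272
finger_force: 60.5
14.43 [0.5134 0.0458 0.0485] [-6.7693 -1.0876 10.1532] 0.272
top 679 501 tilt x deg -0.76 y -0.59 z at lip 0.0889 z at x=54: 0.0877 => lip lift by tilt mm 1.25
  front x pct [-0.015  -0.0131 -0.0097] back [0.0796 0.0825 0.084 ]
side 1397 1016 tilt x deg -0.85 y -0.71 z at lip 0.0857 z at x=54: 0.0843 => lip lift by tilt mm 1.39
  front x pct [-0.0992 -0.0984 -0.0951] back [0.076  0.0802 0.0814]
```

```bash
python3 -m inch '[[0.9,0.002,0,0,0],[0.9,0.004,0,0,0],[0.9,0.004,0,0,0]]'; python3 tilt.py
```

```text
time: 14.98
eef_pos: [0.5174, 0.0462, 0.0485]
tcp_rot: [0.999, 0.053, -0.002, 0.0]
contact_force: [-6.1, -0.1, 9.9]
opening: 0.272
finger_force: 60.5
14.98 [0.5174 0.0462 0.0485] [-6.1373 -0.1269  9.8801] 0.272
top 641 498 tilt x deg -1.09 y -0.08 z at lip 0.0898 z at x=54: 0.0880 => lip lift by tilt mm 1.79
  front x pct [-0.0107 -0.0092 -0.0057] back [0.0807 0.0837 0.0844]
side 1383 979 tilt x deg -1.46 y 0.13 z at lip 0.0867 z at x=54: 0.0843 => lip lift by tilt mm 2.39
  front x pct [-0.0956 -0.0945 -0.0921] back [0.0762 0.0802 0.0818]
```

```bash
python3 -m inch '[[0.9,0.0015,0,0,0],[0.9,0.003,0,0,0],[0.9,0.003,0,0,0],[0.9,0.003,0,0,0]]'; python3 tilt.py; python3 - <<'E'
from h import *
c=ctrl.read_camera("side"); d=ctrl.read_camera("top")
a=cv2.resize(d["pixels"][140:230,215:315],None,fx=4,fy=4,interpolation=cv2.INTER_CUBIC)
b=cv2.resize(c["pixels"][150:240,245:345],None,fx=4,fy=4,interpolation=cv2.INTER_CUBIC)
cv2.imwrite("pics/z.png",np.hstack([a,b])[:,:,::-1])
print(d["pixels"][165:177,232:246].mean(2).astype(int))
E
```

```text
time: 15.62
eef_pos: [0.5203, 0.0466, 0.0485]
tcp_rot: [0.999, 0.053, -0.002, 0.0]
contact_force: [-6.9, -1.1, 10.2]
opening: 0.274
finger_force: 60.4
15.62 [0.5203 0.0466 0.0485] [-6.8609 -1.1266 10.2066] 0.274
top 606 441 tilt x deg -2.16 y -0.34 z at lip 0.0911 z at x=54: 0.0875 => lip lift by tilt mm 3.54
  front x pct [-0.0093 -0.006  -0.0018] back [0.0816 0.0838 0.0851]
side 1408 991 tilt x deg -1.40 y 0.44 z at lip 0.0868 z at x=54: 0.0845 => lip lift by tilt mm 2.29
  front x pct [-0.0929 -0.0919 -0.0892] back [0.076  0.0804 0.0822]
[[112  61  29  43  68 119 123 101  63  61 152 161 136 156]
 [127 135 134 135 124 121 101  64  37  94 153 161 128 155]
 [ 84 101 103 103  94  80  60  44  47 102 154 160 136 156]
 [ 97  57  46  44  46  41  38  49  69 106 154 163 128 153]
 [147 108  81  66  56  65  75  77  85 105 153 163 122 151]
 [158 152 128  97  82  84  72  67  91  82 150 163 122 151]
 [158 161 154 140 117  84  53  46  59  47  92 100  87 135]
 [159 160 162 158 153  93  52  45  32  42  43  42  65 126]
 [158 160 160 160 143  81  52  44  31  45  50  41  61  82]
 [160 158 160 160 108  65  55  41  38  52  53  37  42  45]
 [159 156 160 161  89  55  57  37  46  55  56  33  37  48]
 [161 157 161 140  75  54  56  35  50  58  58  35  44  52]]
```

View pics/z.png

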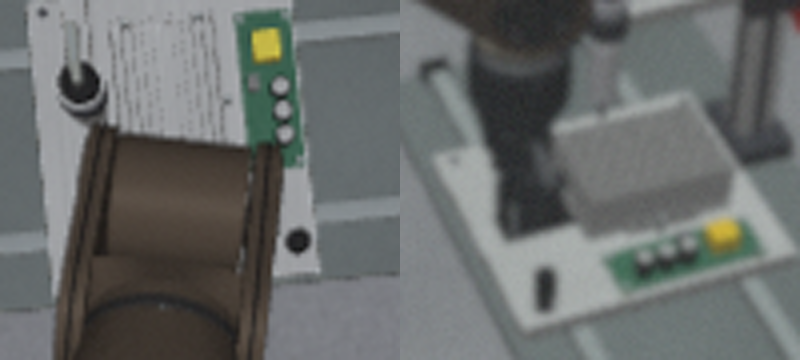

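```bash
python3 -c "
from plant import ctrl
print(ctrl.sign_off())"
```

```text
the job is handed in; nothing more can be done
None
```

The job is handed in at about 16 s. By camera measurement the ring mark is about 1 mm off under the needle, and the gripped wedge lies flat under the middle of the lip. Lip lift is about 3 mm (top camera 3.5 mm, side camera 2.3 mm, wedge travel 3.1 mm), and nothing else was touched.

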